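Fit the collar and grinding head to a covered glass grinder

ROBOT

A 6-joint arm with a two-finger parallel gripper is mounted at the origin on the work surface. World frame = base frame: x ahead of the robot, y to its left, z up, the work surface at z = 0. Lengths are in mm, angles in degrees, forces in N, time in s.
With the tool pointing down it reaches from about 250 to 725 mm from the base axis. Payload 4 kg.
Tool frame: the origin (TCP) lies at the very end of the fingers, on their centre line; the grasp point (between the pads) lies 19 mm behind it; z points along the fingers, y is the line along which they close (so a half turn about z gives the same grasp; the last joint's range is limited). The gripper opens to 85 mm and grips with 20 to 120 N. Pads are 22 mm wide; open, the fingers measure 114 mm over their backs; the gripper's body (76 mm by 85 mm) begins 54 mm behind the grasp point. The pads swing forward as they close: fully open they stand 13 mm farther back than shut.
Start: joints at [64.973, 13.785, 0.286, 76.501, 0, 90], TCP at [211.519, 453.055, 231.306] pointing down, gripper open.
Joint ranges: [-155.79, 155.79], [-60.16, 107.12], [-62.33, 73.08], [-114, 123.19], [-81.49, 82.49], [-180, 180]. Speed limits (degrees/s): [159.86, 159.86, 180, 180, 180, 180].

INTERFACE

Orientations are given as [roll, pitch, yaw] about the fixed x, y, z axes, in that order (R = Rz(yaw) Ry(pitch) Rx(roll)).
In Python, from workcell import manip, viewer gives the robot as it stands. The module is installed in compiled form; this text tells all that it offers.
- The arm moves only by the shell command python3 -m jog 'ROWS' [OPENING]. ROWS is JSON, a list of rows, each a list of 2 entries, a list of its own where there are three numbers: the shift along the world's x, y, z in units of 0.05 m (1.0 is 0.05 m), then the turn, a rotation vector about the world's x, y, z in units of 8 degrees (1.0 is 8 degrees). In form: [[[x, y, z], [ax, ay, az]], ...]. A call has 1 to 5 rows; each row shifts and turns the commanded pose from where the row before left it; what a row does not reach is not made up. A row lasts 1/10 s, in which the tool goes at most 50 mm and 8.59 degrees, less where a joint would pass 70% of its speed; a pose out of reach is approached as far as the arm can. A call with a number of a shift or a turn outside -1 to 1 is refused whole. A call with a gripper value outside its range is refused whole. OPENING is the finger opening in mm, from 0 to 85.4, set as the call begins (- or left out, the last holds). The fingers move at their own pace and stop on an object; the grip force is fixed at half the most. Time passes only in rows, so rows that do not move let the fingers close. It gives the time, the measured TCP pose, the force, the opening and the grip force at its end, in the units of the state.
- manip.read_state(): the state, without advancing time (a new reading comes with each control period).
- viewer.grab_frame(name): name is "side" or "top"; returns a dict with "frame" (420x560x3 uint8, red, green, blue), "fov_y" (degrees; the focal length in pixels is half the picture's height over the tangent of half this angle, whatever the lens; pixels are square), "cx", "cy" (the principal point, pixels), "eye" and "rotation" of the camera in the world. Camera axes: x right, y down, z forward; pixel columns grow to the right and rows downward; lengths in mm; the calibration is good to about 2 mm. A picture is of the moment at which its call begins. There is no depth.
- manip.close_job(): hands the job in; it is judged then, once.
The state is a dict: "clock": time; "qpos": joint angles; "qvel": joint speeds; "effort": joint torques, N m; "tcp_pos": TCP position; "tcp_rot": TCP orientation; "contact_force": force on the tool from outside, world axes, zero at the start; "moment": the same for the moment, N m; "grip_width": finger opening in mm; "grasp_force": force on a finger pad.
Only numpy, scipy, OpenCV 4.12 (cv2) and the standard library are available. Lean on these libraries where they do the work, as an engineer would, in place of code of your own. Each camera call takes 0.05 s, during which the arm holds its last target. There are 200 camera calls.

TASK

Get the glass grinder ready for use: lift the loose lid off its basin by the knob and set it down, knob up and without dropping it, in the middle of the round cork board. Then thread the wide flat collar down the grinder's spindle fully home, and after it the tall narrow grinding head, so that it sits flat on the collar. Leave the spray bottle, the jar and the leaded-glass piece where they are.

Things in the scene. Friction and masses are not known exactly. Their poses are not given: they have to be found in the camera images.
- grinder: White glass grinder with a red band, fixed to the bench, 220 (its x) x 200 (its y) x 120 mm high; origin under its centre at bench level, z up. On its flat top (z = 120 mm) stands a round basin rim, centred, 22 mm high, 132 mm inner and 148 mm outer diameter, open above; the spindle stands in its middle.
- spindle_seat (a point): Centre of the top of the spindle's shoulder, 130 mm above the bench (10 mm above the basin floor). The shoulder is 30 mm in diameter; the collar rests on it. Hidden by the lid at the start.
- spindle_tip (a point): Top of the spindle, 42 mm above the seat on the same vertical axis. The steel spindle is 12 mm in diameter, its last 8 mm taper to 6 mm.
- lid: Loose round aluminium lid, 152 mm in diameter, 82 mm high in all, hollow below; knob on top. At the start it lies on the basin rim. Origin: centre of its underside (the bottom of a 124 mm locating lip that hangs 6 mm inside the rim), z up. On a flat surface it stands on that lip. To clear the spindle it must be raised at least 40 mm straight up. Mass about 0.25 kg.
- lid_knob (a point): Centre of the lid's black knob: an upright cylinder 28 mm in diameter and 22 mm high, 71 mm above the lid's origin; it stands on a thin stem 10 mm above the lid's flat top (top of lid at 50 mm, 100 mm wide).
- cork: Round cork board, fixed, 220 mm in diameter, 12 mm thick, left or right of the grinder; origin at the centre of its underside, at bench level.
- mat: Green cutting mat, fixed, 220 x 200 x 3 mm, on the other side of the grinder; origin at the centre of its underside. The collar and the head stand on it at the start.
- collar: Wide flat bright steel ring, 46 mm outer diameter, 16 mm bore, 12 mm high, lying flat; origin at the centre of its underside, z along the bore.
- head: Grinding head: narrower, taller dark steel ring, 30 mm outer diameter, 16 mm bore, 20 mm high, standing upright; origin at the centre of its underside, z along the bore.
- sprayer: Bystander: green glass spray bottle with a brass top, 64 mm in diameter, 145 mm high; origin at the centre of its underside.
- jar: Bystander: white jar with a dark cap, 64 mm in diameter, 75 mm high; origin at the centre of its underside.
- suncatcher: Bystander: flat leaded-glass piece, 75 x 55 x 7 mm, lying on the bench in front of the grinder; origin at the centre of its underside.
Not all that is in view belongs to the job. Of the things shaped like the collar, the steel one is meant. Several things have the shape of the head; the one meant has the colours described above.

How it is judged:
By the outcome, as a careful person would: the job done as asked, in the order asked, and still so for the second after the job is handed in, with the robot touching nothing.
It also fails if it takes over 72 s, if anything falls off the work surface, if the arm or the gripper's body presses on something with over 40 N, if the wrist force passes 120 N, or if a joint passes its speed limit or range.

## Working session

There is one attempt and no reset: what is moved stays moved. The work goes in short steps, Python scripts to look and compute and a shell command to move; the robot and the scene stay as the last step left them, time stands still between calls to the robot, and variables do not carry over. Pictures are saved under pics/ and viewed, at most 10 in all, crops included, and the job is handed in when it is done.

```bash
mkdir -p pics; cat > h.py <<'E'
import numpy as np, cv2, json
from workcell import manip, viewer
def grab(n,name):
    f=viewer.grab_frame(n); cv2.imwrite(f'pics/{name}.png',f['frame'][:,:,::-1])
    c={k:np.array(v).tolist() for k,v in f.items() if k!='frame'}; json.dump(c,open(f'pics/{name}.json','w')); return f
def cal(name):
    c=json.load(open(f'pics/{name}.json')); return c
def ray(c,u,v):
    f=210/np.tan(np.radians(c['fov_y']/2)); d=np.array([(u-c['cx'])/f,(v-c['cy'])/f,1]); d=np.array(c['rotation'])@d
    return np.array(c['eye']),d/np.linalg.norm(d)
def tri(c1,p1,c2,p2):
    a,d=ray(c1,*p1);b,e=ray(c2,*p2); A=np.c_[d,-e]; t=np.linalg.lstsq(A,b-a,rcond=None)[0]
    P,Q=a+t[0]*d,b+t[1]*e; return (P+Q)/2,np.linalg.norm(P-Q)
def atz(c,p,z):
    a,d=ray(c,*p); return a+d*(z-a[2])/d[2]
def proj(c,P):
    f=210/np.tan(np.radians(c['fov_y']/2)); q=np.array(c['rotation']).T@(np.array(P)-c['eye']); return np.array([c['cx']+f*q[0]/q[2],c['cy']+f*q[1]/q[2]])
E
python3 - <<'E'
from h import *
for n in('side','top'):
    f=grab(n,n+'0'); print({k:np.round(v,3).tolist() for k,v in f.items() if k!='frame'})
print(manip.read_state())
a=cv2.imread('pics/side0.png');b=cv2.imread('pics/top0.png')
E
```

```text
{'fov_y': 49.022, 'cx': 282.315, 'cy': 203.937, 'eye': [104.103, -824.951, 983.946], 'rotation': [-132.995, -1.26, -24.911]}
{'fov_y': 55.639, 'cx': 287.191, 'cy': 207.245, 'eye': [359.705, 22.347, 962.528], 'rotation': [-171.079, -1.513, -90.477]}
{'clock': 0.1, 'qpos': array([ 6.49713999e+01,  1.38287383e+01,  2.21253569e-01,  7.65014824e+01,
       -8.23585368e-04,  9.00018469e+01]), 'qvel': array([-0.09411926, -0.02753695,  0.10033121, -0.00445244, -0.01506659,
       -0.01548126]), 'effort': array([ 1.96802912e-04, -3.73136508e+01,  2.53010577e+01,  1.08551994e-02,
        4.08924870e-05, -3.35489098e-06]), 'tcp_pos': array([211.29990221, 452.53388488, 230.49331621]), 'tcp_rot': array([-1.79891033e+02,  8.27096342e-04,  1.54969555e+02]), 'contact_force': array([ 0.34900859, -0.49898058,  0.66470685]), 'moment': array([ 0.00846257, -0.04994756, -0.00783712]), 'grasp_force': 0.0, 'grip_width': 85.66822429064152}
```

```bash
python3 - <<'E'
s=open('h.py').read()
s=s.replace("c=json.load(open(f'pics/{name}.json')); return c","c=json.load(open(f'pics/{name}.json')); c['rotation']=Rotation.from_euler('xyz',c['rotation'],degrees=True).as_matrix(); return c")
s="from scipy.spatial.transform import Rotation\n"+s
open('h.py','w').write(s)
E
```

```text
(no output)
```

View pics/side0.png

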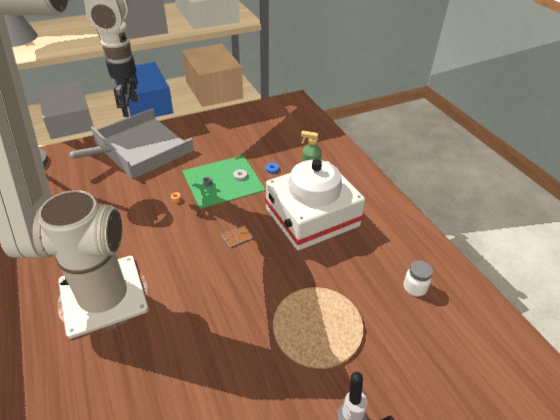

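View pics/top0.png

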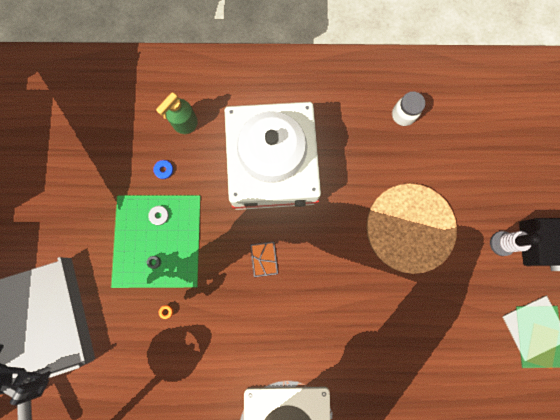

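Side view: the lid knob is at (316,165), cork (318,326), mat (223,181), silver ring (240,175), blue ring (272,168), dark ring (208,183) and orange ring (176,197). Top view: knob (272,138), cork (412,228), silver ring (158,215), blue ring (163,170), dark ring (153,262), orange ring (165,312).
Collar candidates are silver and blue, and silver matches "bright steel". Head candidates are dark and orange, and dark matches "dark steel". I'll confirm both in one enlarged crop.

```bash
python3 - <<'E'
from h import *
a=cv2.imread('pics/side0.png');b=cv2.imread('pics/top0.png')
A=cv2.resize(a[145:215,165:265],None,fx=4,fy=4,interpolation=cv2.INTER_CUBIC)
A2=cv2.resize(a[150:250,262:366],None,fx=3,fy=3,interpolation=cv2.INTER_CUBIC)
B=cv2.resize(b[190:290,105:205],None,fx=4,fy=3,interpolation=cv2.INTER_CUBIC)
B2=cv2.resize(b[98:212,220:324],None,fx=3,fy=2.63,interpolation=cv2.INTER_CUBIC)
top=np.zeros((300,720,3),np.uint8);bot=top.copy()
top[:280,:400]=A;top[:300,402:714]=A2;bot[:300,:400]=B;bot[:300,402:714]=B2[:300]
cv2.imwrite('pics/crop1.png',np.vstack([top,bot])); print(B2.shape)
s=cal('side0');t=cal('top0')
for n,p,q in [('knob',(316.5,165),(272,138)),('collar',(240,175),(158,215)),('head',(208,183),(153,262)),('cork',(318,326),(412,228)),('blue',(272,168),(163,170)),('orange',(176,197),(165,312)),('jar',(420,270),(412,102)),('matTL',(184,181),(118,196)),('matTR',(245,160),(201,196))]:
    P,e=tri(s,p,t,q); print(n,P.round(1),round(e,1))
E
```

```text
(300, 312, 3)
knob [620.   29.5 205.3] 5.4
collar [495.1 307.4   1.8] 5.0
head [384.1 314.8  -1.2] 8.0
cork [ 460.2 -309.6    3.1] 5.4
blue [607.9 300.    1. ] 6.8
orange [268.8 279.4   8.3] 7.6
jar [ 755.7 -304.9   65.1] 0.9
matTL [438.  420.5 -41.7] 216.0
matTR [490.7 179.5 161.6] 37.6
```

View pics/crop1.png

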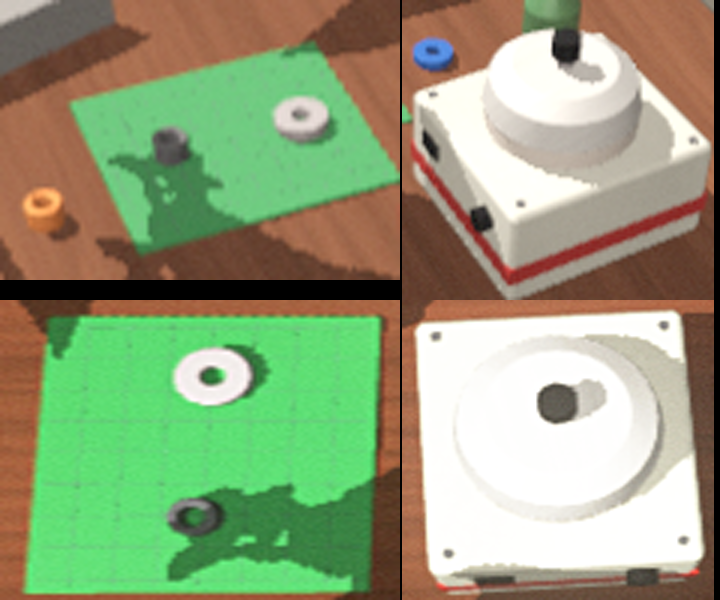

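Crop: the silver ring (top 158,215, lying flat on the mat) is the collar, and the dark ring (top 153.5,262) is the head. Blue and orange are decoys. The triangulation residuals of about 5 mm are larger than I want, so I'll refine the pixels and check against the known heights.

```bash
cat > fit.py <<'E'
from h import *
from scipy.optimize import least_squares
s=cal('side0');t=cal('top0')
obs=[('collar',(239.9,173.5),(157.7,215.2),15),('head',(207.6,178.8),(153.2,262.1),23),('knob',(316.6,164.8),(271.6,137.0),209),
('m++',(243.7,155.7),(116.8,195.5),3),('m+-',(264.8,190),(199.6,195.2),3),('m-+',(182.7,170.6),(111.0,287.2),3),('m--',(199.9,207.8),(197.3,287.2),3),
('cork',(318,325),(412,228),12),('blue',(272,167.5),(163.2,169.7),12),('orange',(175.8,196.8),(165,312),20)]
for n,p,q,z in obs:
    P,e=tri(s,p,t,q); print(n,P.round(1),round(e,1),'z',z,'side@z',atz(s,p,z)[:2].round(1),'top@z',atz(t,q,z)[:2].round(1))
def dist(c,p,k):
    f=210/np.tan(np.radians(c['fov_y']/2)); d=(p-[c['cx'],c['cy']])/f; return p+(p-[c['cx'],c['cy']])*k*(d@d)
def adj(c,x): 
    return dict(c,rotation=Rotation.from_rotvec(x[3:6]).as_matrix()@c['rotation'],eye=np.array(c['eye'])+x[:3])
def res(x):
    cs,ct=adj(s,x[:6]),adj(t,x[6:12]); r=[]
    for i,(n,p,q,z) in enumerate(obs):
        P=[*x[14+2*i:16+2*i],z]; r+=list(dist(cs,proj(cs,P),x[12])-p)+list(dist(ct,proj(ct,P),x[13])-q)
    r=np.array(r)/.5
    return np.r_[r,x[:3]/1.5,x[6:9]/1.5,x[3:6]/.003,x[9:12]/.003,x[12:14]/.1]
x0=np.r_[np.zeros(14),np.concatenate([tri(s,p,t,q)[0][:2] for _,p,q,_ in obs])]
o=least_squares(res,x0); x=o.x
print('cost',o.cost,'side',x[:3].round(2),np.degrees(x[3:6]).round(2),'top',x[6:9].round(2),np.degrees(x[9:12]).round(2),'k',x[12:14].round(3))
for i,(n,*_) in enumerate(obs): print(n,x[14+2*i:16+2*i].round(1),(o.fun[4*i:4*i+4]*.5).round(2))
E
python3 fit.py
```

```text
collar [493.9 305.5  10. ] 5.9 z 15 side@z [494.7 299. ] top@z [490.4 304.9]
head [382.9 307.1  23. ] 7.1 z 23 side@z [386.2 305.8] top@z [379.5 308.3]
knob [621.5  30.5 205. ] 4.1 z 209 side@z [621.2  26.3] top@z [618.  31.]
m++ [546.5 410.9  -5.2] 8.9 z 3 side@z [547.2 399.7] top@z [540.7 408.8]
m+- [543.9 209.9  -3.5] 3.8 z 3 side@z [542.9 202.8] top@z [540.8 209.2]
m-+ [ 3.262e+02  4.097e+02 -4.000e-01] 8.0 z 3 side@z [329.  403.4] top@z [322.5 409.7]
m-- [323.8 207.9   2.5] 6.8 z 3 side@z [326.9 206.1] top@z [320.6 208.9]
cork [ 460.1 -308.7    6.1] 5.9 z 12 side@z [ 461.  -312.3] top@z [ 456.7 -305.6]
blue [607.5 298.6   4.3] 6.2 z 12 side@z [606.8 289.5] top@z [602.5 297.2]
orange [268.6 279.2   9.3] 6.9 z 20 side@z [269.9 265.4] top@z [266.4 277.5]
cost 7.66363094479486 side [-0.29  0.38  0.14] [0.07 0.07 0.11] top [ 0.29 -0.38  0.12] [-0.11 -0.08 -0.03] k [0.047 0.023]
collar [492.  301.9] [ 0.14  0.09 -0.07  0.08]
head [382.  305.6] [-0.03  0.72 -0.3  -0.17]
knob [619.2  29.1] [ 0.18 -0.03 -0.05  0.12]
m++ [542.9 404.3] [-0.4  -0.08  0.13 -0.24]
m+- [541.6 206.6] [ 0.42 -0.22 -0.02  0.34]
m-+ [325.6 405.2] [-0.09  0.26 -0.09 -0.11]
m-- [323.2 206.8] [-0.07  0.59 -0.27 -0.18]
cork [ 458.7 -308.1] [-0.22 -0.16  0.24 -0.15]
blue [604.  293.8] [-0.03 -0.15  0.07  0.01]
orange [268.6 273.1] [-0.03 -1.03  0.47  0.19]
```

The fit now closes to about 0.3 px, with a mat size of 218x198 and an rms matching the known heights. Estimates: lid (619,29), collar (492,302), head (382,305.5), cork (458.5,-308). All are plausible, so I'm moving towards the knob.

```bash
python3 -m jog '[[[0.68,-0.7,0.1],[0,0,0]],[[0.68,-0.7,0.1],[0,0,0]],[[0.68,-0.7,0.1],[0,0,0]],[[0.68,-0.7,0.1],[0,0,0]],[[0.68,-0.7,0.1],[0,0,0]]]' 85; python3 -m jog '[[[0.68,-0.7,0],[0,0,0]],[[0.68,-0.7,0],[0,0,0]],[[0.68,-0.7,0],[0,0,0]],[[0.68,-0.7,0],[0,0,0]],[[0.68,-0.7,0],[0,0,0]]]'; python3 -m jog '[[[0.68,-0.7,0],[0,0,0]],[[0.68,-0.7,0],[0,0,0]],[[0,0,0],[0,0,0]]]'
```

```text
clock: 0.6
tcp_pos: [382.3, 276.4, 256.2]
tcp_rot: [-180.0, -0.0, 155.0]
contact_force: [1.0, 0.6, 0.1]
grip_width: 85.1
grasp_force: 0.0
clock: 1.1
tcp_pos: [552.4, 101.3, 255.8]
tcp_rot: [-180.0, -0.0, 155.0]
contact_force: [0.7, 0.2, 0.4]
grip_width: 84.6
grasp_force: 0.0
clock: 1.4
tcp_pos: [622.3, 28.0, 253.2]
tcp_rot: [-179.9, -0.1, 154.6]
contact_force: [0.3, 0.9, -0.8]
grip_width: 85.3
grasp_force: 0.0
```

```bash
python3 -m jog '[[[0,0,0],[0,0,0]],[[0,0,0],[0,0,0]]]'; python3 - <<'E'
from h import *
grab('side','side1');grab('top','top1'); print(manip.read_state()['tcp_pos'])
a=cv2.imread('pics/side1.png')[110:210,250:380];b=cv2.imread('pics/top1.png')[80:210,205:335]
f=lambda i,x,y:cv2.resize(i,None,fx=x,fy=y,interpolation=cv2.INTER_CUBIC)
A=f(a,3,3);B=f(b,3,3);o=np.zeros((400,784,3),np.uint8);o[:300,:390]=A;o[:390,394:]=B;cv2.imwrite('pics/crop2.png',o)
E
```

```text
clock: 1.6
tcp_pos: [618.8, 33.7, 255.9]
tcp_rot: [-180.0, -0.1, 155.0]
contact_force: [-0.6, 0.3, 0.3]
grip_width: 85.0
grasp_force: 0.0
[618.72590938  34.29180729 256.69777245]
```

View pics/crop2.png

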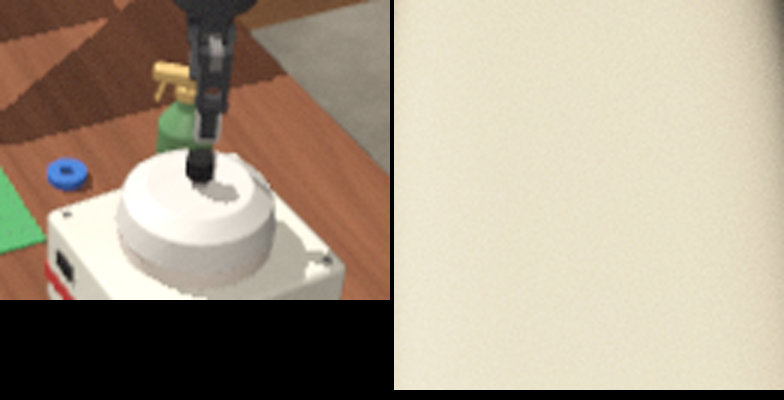

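Side crop: open fingers seen end-on, with the near fingertip at about px (318,155) just above the knob (316.5,165). The top view is blocked by the arm.

```bash
cat >> fit.py <<'E'
S=adj(s,x[:6]);T=adj(t,x[6:12])
ps=lambda P:dist(S,proj(S,P),x[12]); pt=lambda P:dist(T,proj(T,P),x[13])
def inv(c,k,p,z):
    q=least_squares(lambda w:dist(c,proj(c,[*w,z]),k)-p,[500,0]).x; return q
E
python3 - <<'E' | tail -4
from fit import *
for w in (40,45):
  for z in (256,269):
    print(w,z,ps([618.8-.4226*w,33.7-.906*w,z]).round(1),ps([618.8+.4226*w,33.7+.906*w,z]).round(1))
E
```

```text
40 256 [317.9 159. ] [316.4 141.1]
40 269 [318.3 155. ] [316.7 137.1]
45 256 [318.  160.2] [316.3 140. ]
45 269 [318.4 156.2] [316.6 136.1]
```

The fitted camera model predicts the open fingertip at (318,155.5), which matches. Now descend, centre on the knob and grip.

```bash
python3 -m jog '[[[0,-0.1,-0.3],[0,0,0]],[[0,0,-0.4],[0,0,0]],[[0,0,-0.4],[0,0,0]],[[0,0,-0.26],[0,0,0]],[[0,0,0],[0,0,0]]]' 85; python3 -m jog '[[[0,0,0],[0,0,0]],[[0,0,0],[0,0,0]],[[0,0,0],[0,0,0]],[[0,0,0],[0,0,0]],[[0,0,0],[0,0,0]]]' 15;  python3 -m jog '[[[0,0,0],[0,0,0]],[[0,0,0],[0,0,0]],[[0,0,0],[0,0,0]]]'
```

```text
clock: 2.2
tcp_pos: [617.5, 29.3, 186.7]
tcp_rot: [-179.9, -0.2, 155.1]
contact_force: [0.0, 0.7, -1.1]
grip_width: 85.0
grasp_force: 0.0
clock: 2.7
tcp_pos: [620.2, 28.2, 189.6]
tcp_rot: [179.9, 0.1, 155.0]
contact_force: [-0.5, 0.9, 4.4]
grip_width: 26.6
grasp_force: 59.1
clock: 3.0
tcp_pos: [620.2, 28.2, 189.6]
tcp_rot: [179.9, 0.1, 155.0]
contact_force: [-0.8, 0.9, 5.9]
grip_width: 26.2
grasp_force: 59.2
```

```bash
python3 -m jog '[[[0,0,0.2],[0,0,0]],[[0,0,0.3],[0,0,0]],[[0,0,0.4],[0,0,0]],[[0,0,0.4],[0,0,0]],[[0,0,0.3],[0,0,0]]]'; python3 -m jog '[[[0,0,0.2],[0,0,0]],[[0,0,0],[0,0,0]],[[0,0,0],[0,0,0]]]'; python3 - <<'E'
from h import *
grab('side','side2');grab('top','top2')
a=cv2.imread('pics/side2.png')[90:250,230:390];f=lambda i,x,y:cv2.resize(i,None,fx=x,fy=y,interpolation=cv2.INTER_CUBIC)
cv2.imwrite('pics/crop3.png',f(a,3,3))
E
```

```text
clock: 3.5
tcp_pos: [619.3, 27.8, 269.2]
tcp_rot: [-180.0, -0.0, 155.0]
contact_force: [0.4, 0.1, -2.1]
grip_width: 26.2
grasp_force: 59.4
clock: 3.8
tcp_pos: [619.2, 27.9, 277.5]
tcp_rot: [-180.0, -0.1, 155.0]
contact_force: [-0.7, 0.8, -3.4]
grip_width: 26.3
grasp_force: 59.4
```

View pics/crop3.png

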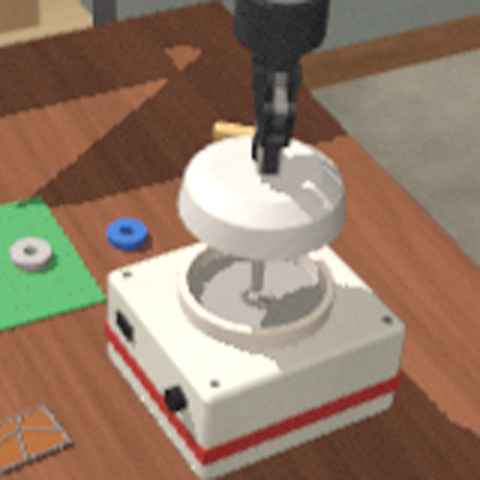

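The lid hangs level and clear of the spindle, and the spindle is visible. Carrying it to the cork.

```bash
python3 -m jog '[[[-0.4,-0.84,0],[0,0,0]],[[-0.4,-0.84,0],[0,0,0]],[[-0.4,-0.84,0],[0,0,0]],[[-0.4,-0.84,-0.3],[0,0,0]],[[-0.4,-0.84,-0.3],[0,0,0]]]'; python3 -m jog '[[[-0.4,-0.84,-0.3],[0,0,0]],[[-0.4,-0.84,-0.3],[0,0,0]],[[-0.4,-0.84,-0.3],[0,0,0]],[[0,0,-0.3],[0,0,0]],[[0,0,-0.5],[0,0,0]]]';python3 -m jog '[[[0,0,-0.5],[0,0,0]],[[0,0,-0.5],[0,0,0]],[[0,0,-0.4],[0,0,0]],[[0,0,-0.2],[0,0,0]],[[0,0,-0.1],[0,0,0]]]';python3 -m jog '[[[0,0,0],[0,0,0]],[[0,0,0],[0,0,0]]]'
```

```text
clock: 4.4
tcp_pos: [518.4, -183.3, 247.6]
tcp_rot: [-180.0, 0.0, 155.0]
contact_force: [0.9, -1.1, -1.9]
grip_width: 26.1
grasp_force: 59.7
clock: 4.9
tcp_pos: [458.7, -310.0, 163.0]
tcp_rot: [-180.0, 0.1, 154.7]
contact_force: [0.7, -0.0, -1.6]
grip_width: 26.2
grasp_force: 59.9
clock: 5.4
tcp_pos: [458.5, -307.3, 76.8]
tcp_rot: [180.0, -0.2, 155.0]
contact_force: [-0.7, 0.2, -2.1]
grip_width: 26.4
grasp_force: 59.9
clock: 5.6
tcp_pos: [460.2, -308.3, 79.2]
tcp_rot: [-180.0, 0.1, 155.0]
contact_force: [0.6, -0.2, -2.3]
grip_width: 26.2
grasp_force: 59.9
```

```bash
python3 - <<'E'
from h import *
grab('side','side3');grab('top','top3'); print(manip.read_state()['tcp_pos'])
f=lambda i,x,y:cv2.resize(i,None,fx=x,fy=y,interpolation=cv2.INTER_CUBIC)
a=f(cv2.imread('pics/side3.png')[230:370,240:400],2.4,2.4)
c=cv2.imread('pics/top3.png'); b=f(c[90:200,215:325],3.4,3.4)
o=np.zeros((400,790,3),np.uint8);o[:a.shape[0],:a.shape[1]]=a;o[:374,400:774]=b;cv2.imwrite('pics/crop4.png',o)
E
```

```text
[ 460.33894512 -308.45801228   79.49701152]
```

View pics/crop4.png

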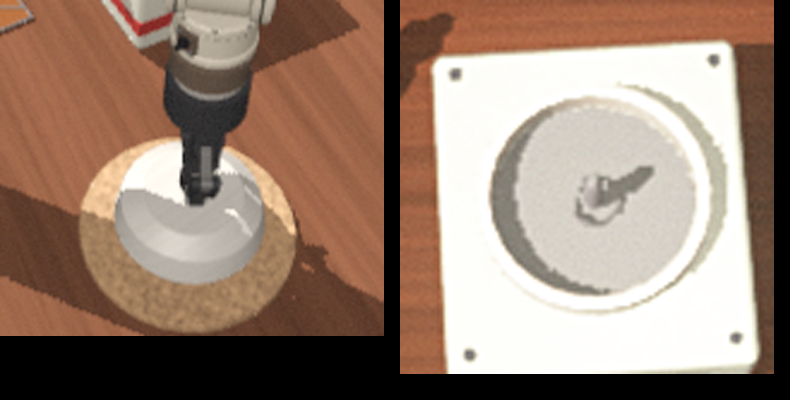

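The lid is centred over the cork (lid centre x 189.5 against cork 188 in the crop) and about 15 mm up. In the top crop the spindle tip is at about px (273.5,144), the shoulder at (273.5,150.5), and the body screws centre on (271.6,150.5). Lowering gently.

```bash
python3 -m jog '[[[0,0,-0.1],[0,0,0]],[[0,0,-0.1],[0,0,0]],[[0,0,-0.04],[0,0,0]],[[0,0,0],[0,0,0]]]';python3 -m jog '[[[0,0,-0.03],[0,0,0]],[[0,0,0],[0,0,0]],[[0,0,0],[0,0,0]]]';python3 -m jog '[[[0,0,-0.03],[0,0,0]],[[0,0,0],[0,0,0]],[[0,0,0],[0,0,0]]]'; python3 - <<'E' | tail -5
from fit import *
k=x[13]
print('tip',inv(T,k,(273.5,144),172),'seat',inv(T,k,(273.5,150.5),130),'screws',inv(T,k,(271.6,150.5),120),'rim c', inv(T,k,(215+(602-400)/3.4-.35,90+197.5/3.4-.35),142))
f=lambda i,x,y:cv2.resize(i,None,fx=x,fy=y,interpolation=cv2.INTER_CUBIC)
a=f(cv2.imread('pics/side3.png')[160:230,275:355],5,5); c=cv2.imread('pics/top3.png'); b=f(c[125:175,245:305],6,6)
o=np.zeros((360,770,3),np.uint8);o[:350,:400]=a;o[:300,405:765]=b;cv2.imwrite('pics/crop5.png',o)
E
```

```text
clock: 6.1
tcp_pos: [459.3, -307.8, 65.9]
tcp_rot: [180.0, -0.0, 155.0]
contact_force: [-0.1, -0.6, -2.3]
grip_width: 26.4
grasp_force: 59.9
clock: 6.4
tcp_pos: [459.5, -308.0, 65.6]
tcp_rot: [-180.0, 0.0, 155.0]
contact_force: [-3.2, 0.5, 5.2]
grip_width: 26.2
grasp_force: 60.7
clock: 6.7
tcp_pos: [459.5, -308.0, 65.5]
tcp_rot: [-180.0, 0.1, 155.0]
contact_force: [-5.3, 3.5, 13.2]
grip_width: 26.3
grasp_force: 61.8
m-- [323.2 206.8] [-0.07  0.59 -0.27 -0.18]
cork [ 458.7 -308.1] [-0.22 -0.16  0.24 -0.15]
blue [604.  293.8] [-0.03 -0.15  0.07  0.01]
orange [268.6 273.1] [-0.03 -1.03  0.47  0.19]
tip [617.17318626  25.47392318] seat [616.23753564  25.7141217 ] screws [619.31445189  29.91840852] rim c [618.64915904  24.43840366]
```

View pics/crop5.png

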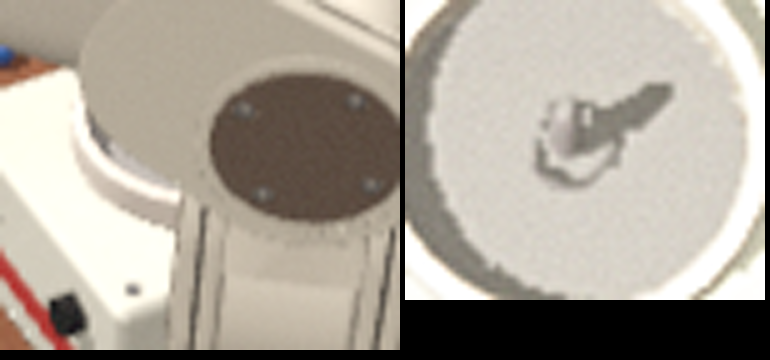

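The lid has touched down (13 N). Release it, retreat upward, then go over towards the collar.

```bash
python3 -m jog '[[[0,0,0.02],[0,0,0]],[[0,0,0],[0,0,0]]]'; python3 -m jog '[[[0,0,0],[0,0,0]],[[0,0,0],[0,0,0]],[[0,0,0],[0,0,0]],[[0,0,0],[0,0,0]]]' 80; python3 -m jog '[[[0,0,0.4],[0,0,0]],[[0,0,0.8],[0,0,0]],[[0,0,0.8],[0,0,0]],[[0,0,0.8],[0,0,0]],[[0.05,0.9,0.2],[0,0,0]]]';python3 -m jog '[[[0.05,0.98,0],[0,0,0]],[[0.05,0.98,0],[0,0,0]],[[0.05,0.98,0],[0,0,0]],[[0.05,0.98,0],[0,0,0]],[[0.05,0.98,0],[0,0,0]]]';python3 -m jog '[[[0.05,0.98,0],[0,0,0]],[[0.05,0.98,0],[0,0,0]],[[0.05,0.98,0],[0,0,0]],[[0.05,0.98,0],[0,0,0]],[[0.05,0.98,0],[0,0,0]]]'; python3 -m jog '[[[0.07,0.98,0],[0,0,0]],[[0.05,0.5,0],[0,0,0]],[[0,0,0],[0,0,0]],[[0,0,0],[0,0,0]]]'
python3 - <<'E'
from h import *
grab('side','side4');grab('top','top4'); print(manip.read_state()['tcp_pos'])
f=lambda i,x,y:cv2.resize(i,None,fx=x,fy=y,interpolation=cv2.INTER_CUBIC)
a=f(cv2.imread('pics/side4.png')[160:220,275:345],5.5,5.5); c=cv2.imread('pics/top4.png'); b=f(c[110:180,240:310],5.5,5.5)
d=f(c[170:290,350:470],1.6,1.6)
o=np.zeros((580,790,3),np.uint8);o[:a.shape[0],:385]=a;o[:385,400:785]=b;o[386:386+192,:192]=d;cv2.imwrite('pics/crop6.png',o)
E
```

```text
clock: 6.9
tcp_pos: [459.6, -307.9, 65.5]
tcp_rot: [-180.0, 0.0, 155.0]
contact_force: [-4.3, 2.6, 8.9]
grip_width: 26.3
grasp_force: 60.7
clock: 7.3
tcp_pos: [459.6, -308.0, 64.0]
tcp_rot: [180.0, -0.0, 155.0]
contact_force: [-0.5, -0.1, -1.1]
grip_width: 79.9
grasp_force: 0.0
clock: 7.8
tcp_pos: [464.8, -267.7, 219.3]
tcp_rot: [-179.9, 0.6, 154.6]
contact_force: [1.7, 1.4, 1.0]
grip_width: 79.7
grasp_force: 0.0
clock: 8.3
tcp_pos: [474.4, -16.1, 214.3]
tcp_rot: [180.0, 0.0, 155.0]
contact_force: [0.6, 0.5, 0.6]
grip_width: 80.1
grasp_force: 0.0
clock: 8.8
tcp_pos: [486.8, 229.2, 214.3]
tcp_rot: [180.0, 0.0, 155.0]
contact_force: [0.7, -0.4, 0.7]
grip_width: 79.9
grasp_force: 0.0
clock: 9.2
tcp_pos: [492.6, 301.3, 213.6]
tcp_rot: [-179.9, -0.0, 155.1]
contact_force: [0.3, 0.1, 0.2]
grip_width: 80.0
grasp_force: 0.0
[492.9008657  300.04199352 214.11160447]
```

View pics/crop6.png

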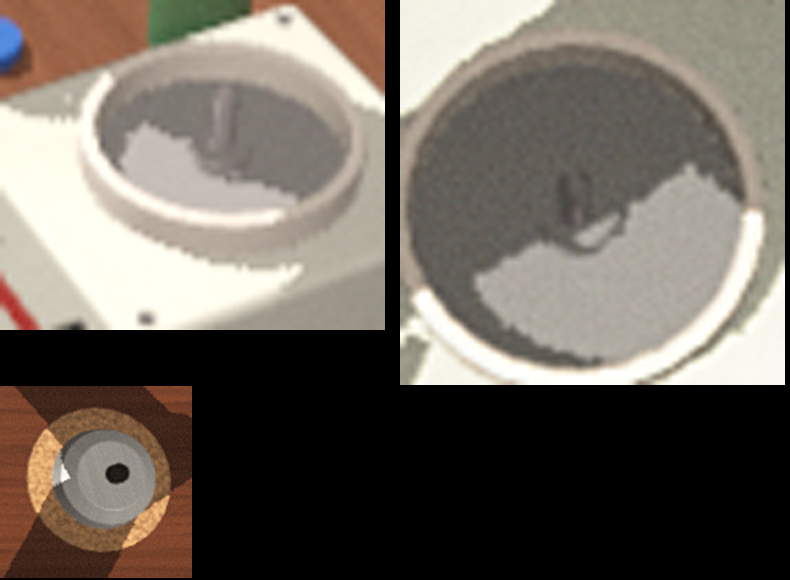

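Crop: the lid stands on the cork. Spindle tip: side (315.2,175.0), top (271.0,141.2). Rim top-circle centre: side (315,183.2), top (272.5,147.2).

```bash
cat >> fit.py <<'E'
def tri2(p,q):
    o=least_squares(lambda P:np.r_[ps(P)-p,pt(P)-q],[500,100,50]); return o.x.round(1),o.fun.round(2)
E
python3 - <<'E' | tail -12
from fit import *
print('tip',tri2((315.15,175.05),(271.05,141.2)),inv(S,x[12],(315.15,175.05),172),inv(T,x[13],(271.05,141.2),172))
print('rim',tri2((315.,183.2),(272.5,147.2)),inv(S,x[12],(315.,183.2),142),inv(T,x[13],(272.5,147.2),142))
for P in ([619,27,172],[619,27,130],[619,27,142]): print(P,ps(P),pt(P))
# ellipse of bright/lidless lid on cork: lid centre check
g=cv2.imread('pics/top4.png')
hsv=cv2.cvtColor(g,cv2.COLOR_BGR2HSV)
# collar: bright low-sat blob near, from top0
g=cv2.imread('pics/top0.png');hsv=cv2.cvtColor(g,cv2.COLOR_BGR2HSV);m=((hsv[...,0]<45)|(hsv[...,0]>85)|(hsv[...,1]<60)).astype(np.uint8)
for n,(u,v) in dict(collar=(158,215)).items():
    w=m[v-14:v+15,u-14:u+15];N,l,st,c=cv2.connectedComponentsWithStats(w);print(n,[(st[i].tolist(),(c[i]+[u-14,v-14]).round(1)) for i in range(1,N)])
E
```

```text
m+- [541.6 206.6] [ 0.42 -0.22 -0.02  0.34]
m-+ [325.6 405.2] [-0.09  0.26 -0.09 -0.11]
m-- [323.2 206.8] [-0.07  0.59 -0.27 -0.18]
cork [ 458.7 -308.1] [-0.22 -0.16  0.24 -0.15]
blue [604.  293.8] [-0.03 -0.15  0.07  0.01]
orange [268.6 273.1] [-0.03 -1.03  0.47  0.19]
tip (array([621.5,  31. , 171.9]), array([ 1.08, -0.34, -0.23,  0.8 ])) [617.95756421  30.77691109] [623.16070834  30.50199276]
rim (array([618.7,  27.8, 144.5]), array([ 0.2 , -0.06, -0.04,  0.15])) [619.63565211  30.41842264] [619.83902117  27.76804149]
[619, 27, 172] [316.11723826 175.74922708] [272.75592368 143.14520952]
[619, 27, 130] [315.07185537 187.19928477] [272.90118033 149.26732571]
[619, 27, 142] [315.3656158  183.97972366] [272.86114273 147.57926455]
collar [([4, 5, 20, 19, 279], array([157.9, 215. ]))]
```

Spindle ≈ (620,29.5), with the tip z measured at 172 (expected 172). Descending on the collar. I'll grip, then regrip after a 90° turn so it is centred both ways.

```bash
python3 -m jog '[[[0,0.02,-0.9],[0,0,0]],[[0,0,-0.9],[0,0,0]],[[0,0,-0.9],[0,0,0]],[[0,0,-0.8],[0,0,0]],[[0,0,-0.4],[0,0,0]]]'; python3 -m jog '[[[0,0,-0.2],[0,0,0]],[[0,0,-0.1],[0,0,0]],[[0,0,0],[0,0,0]]]';python3 -m jog '[[[0,0,0],[0,0,0]],[[0,0,0],[0,0,0]],[[0,0,0],[0,0,0]],[[0,0,0],[0,0,0]],[[0,0,0],[0,0,0]]]' 35
```

```text
clock: 9.8
tcp_pos: [490.8, 298.8, 15.7]
tcp_rot: [-179.7, -0.2, 154.8]
contact_force: [-0.3, 0.3, 0.5]
grip_width: 79.9
grasp_force: 0.0
clock: 10.1
tcp_pos: [493.7, 301.7, 5.0]
tcp_rot: [180.0, 0.0, 154.9]
contact_force: [0.2, -1.4, 0.5]
grip_width: 80.0
grasp_force: 0.0
clock: 10.6
tcp_pos: [494.1, 302.8, 6.6]
tcp_rot: [179.8, 0.1, 155.0]
contact_force: [-1.3, -1.5, 6.9]
grip_width: 42.6
grasp_force: 59.7
```

```bash
python3 -m jog '[[[0,0,0],[0,0,0]],[[0,0,0],[0,0,0]]]' 62; python3 -m jog '[[[0,0,0],[0,0,1]],[[0,0,0],[0,0,1]],[[0,0,0],[0,0,1]],[[0,0,0],[0,0,1]],[[0,0,0],[0,0,1]]]'; python3 -m jog '[[[0,0,0],[0,0,1]],[[0,0,0],[0,0,1]],[[0,0,0],[0,0,1]],[[0,0,0],[0,0,1]],[[0,0,0],[0,0,1]]]';python3 -m jog '[[[0,0,0],[0,0,1]],[[0,0,-0.02],[0,0,0.25]],[[0,0,0],[0,0,0]],[[0,0,0],[0,0,0]]]';python3 -m jog '[[[0,0,0],[0,0,0]],[[0,0,0],[0,0,0]],[[0,0,0],[0,0,0]],[[0,0,0],[0,0,0]]]' 35;python3 -m jog '[[[0,0,0.2],[0,0,0]],[[0,0,0.2],[0,0,0]],[[0,0,0.4],[0,0,0]],[[0,0,0],[0,0,0]],[[0,0,0],[0,0,0]]]'; python3 -c "
from h import *
print(manip.read_state()['qpos'].round(1)); grab('side','side5');grab('top','top5')"
```

```text
clock: 10.8
tcp_pos: [493.3, 302.3, 4.8]
tcp_rot: [180.0, 0.0, 155.0]
contact_force: [-0.4, 0.9, -0.1]
grip_width: 61.7
grasp_force: 0.0
clock: 11.3
tcp_pos: [492.9, 302.1, 4.1]
tcp_rot: [-180.0, -0.0, -164.7]
contact_force: [-0.1, 0.1, 0.0]
grip_width: 62.0
grasp_force: 0.0
clock: 11.8
tcp_pos: [492.9, 302.0, 4.1]
tcp_rot: [180.0, -0.0, -124.7]
contact_force: [-1.2, 0.9, 0.4]
grip_width: 62.2
grasp_force: 0.0
clock: 12.2
tcp_pos: [492.9, 302.0, 3.2]
tcp_rot: [180.0, -0.0, -115.1]
contact_force: [-0.0, 0.6, 0.6]
grip_width: 62.3
grasp_force: 0.0
clock: 12.6
tcp_pos: [493.3, 302.3, 3.7]
tcp_rot: [-180.0, 0.0, -115.0]
contact_force: [-0.2, -0.7, 2.9]
grip_width: 42.7
grasp_force: 61.3
clock: 13.1
tcp_pos: [493.5, 302.3, 43.9]
tcp_rot: [-179.9, 0.1, -115.0]
contact_force: [-0.5, -1.1, -1.9]
grip_width: 43.1
grasp_force: 61.1
[ 31.5  30.7  -4.   55.2  -0.  -33.5]
```

```bash
python3 -m jog '[[[0,0,0.9],[0,0,0]],[[0,0,0.9],[0,0,0]],[[0,0,0.9],[0,0,0]],[[0.36,-0.78,0.25],[0,0,0]],[[0.36,-0.78,0],[0,0,0]]]'; python3 -m jog '[[[0.36,-0.78,0],[0,0,0]],[[0.36,-0.78,0],[0,0,0]],[[0.36,-0.78,0],[0,0,0]],[[0.36,-0.78,0],[0,0,0]],[[0.38,-0.77,0],[0,0,0]]]'; python3 -m jog '[[[0,0,0],[0,0,0]],[[0,0,0],[0,0,0]]]'; python3 - <<'E'
from h import *
grab('side','side6'); print(manip.read_state()['tcp_pos'])
f=lambda i,x,y:cv2.resize(i,None,fx=x,fy=y,interpolation=cv2.INTER_CUBIC)
cv2.imwrite('pics/crop7.png',f(cv2.imread('pics/side6.png')[130:230,260:370],6,6))
E
```

```text
clock: 13.7
tcp_pos: [530.6, 225.0, 193.6]
tcp_rot: [-179.8, 0.2, -114.8]
contact_force: [0.9, -0.0, -1.8]
grip_width: 42.5
grasp_force: 61.6
clock: 14.2
tcp_pos: [619.9, 27.9, 189.5]
tcp_rot: [179.9, -0.1, -115.0]
contact_force: [0.9, -0.2, -1.4]
grip_width: 42.9
grasp_force: 61.6
clock: 14.4
tcp_pos: [619.6, 28.3, 189.2]
tcp_rot: [179.9, -0.0, -115.2]
contact_force: [0.1, 0.5, -1.0]
grip_width: 42.7
grasp_force: 61.7
[619.31420437  29.43396947 189.48000562]
```

View pics/crop7.png

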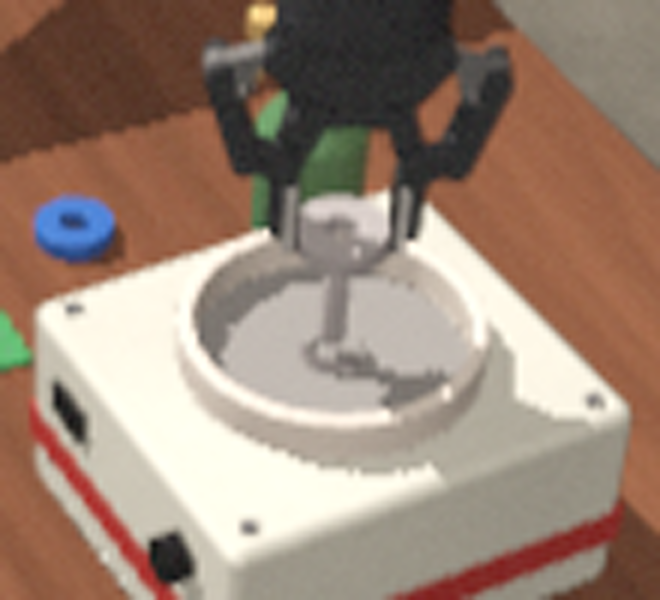

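Side crop: the collar, centred at x≈346, hangs over the spindle axis (extrapolated to x≈344–345 at that height), so lateral offset is under 1 mm. Lowering while watching the force.

```bash
python3 -m jog '[[[0,0,-0.2],[0,0,0]],[[0,0,-0.1],[0,0,0]],[[0,0,0],[0,0,0]]]'; python3 -m jog '[[[0,0,-0.1],[0,0,0]],[[0,0,0],[0,0,0]],[[0,0,0],[0,0,0]]]'; python3 -m jog '[[[0,0,-0.1],[0,0,0]],[[0,0,0],[0,0,0]],[[0,0,0],[0,0,0]]]'; 
```

```text
clock: 14.75
tcp_pos: [618.7, 30.7, 174.2]
tcp_rot: [179.8, -0.1, -114.9]
contact_force: [0.0, -0.4, -1.1]
grip_width: 42.9
grasp_force: 61.7
clock: 15.05
tcp_pos: [620.0, 29.8, 170.8]
tcp_rot: [-180.0, -0.0, -115.0]
contact_force: [0.3, -0.0, -1.8]
grip_width: 42.7
grasp_force: 61.7
clock: 15.35
tcp_pos: [619.9, 29.5, 165.6]
tcp_rot: [180.0, -0.0, -115.0]
contact_force: [0.6, -0.1, -2.1]
grip_width: 43.0
grasp_force: 61.7
```

```bash
python3 -m jog '[[[0,0,-0.1],[0,0,0]],[[0,0,-0.1],[0,0,0]],[[0,0,0],[0,0,0]]]'; python3 -m jog '[[[0,0,-0.1],[0,0,0]],[[0,0,-0.1],[0,0,0]],[[0,0,0],[0,0,0]]]'
```

```text
clock: 15.65
tcp_pos: [619.3, 29.5, 154.6]
tcp_rot: [179.9, -0.1, -115.0]
contact_force: [-0.3, -0.4, -1.2]
grip_width: 42.8
grasp_force: 61.7
clock: 15.95
tcp_pos: [619.4, 29.5, 144.6]
tcp_rot: [179.9, -0.1, -115.0]
contact_force: [-0.5, -0.0, -1.6]
grip_width: 42.9
grasp_force: 61.7
```

```bash
python3 -m jog '[[[0,0,-0.1],[0,0,0]],[[0,0,-0.1],[0,0,0]],[[0,0,0],[0,0,0]],[[0,0,0],[0,0,0]]]'; python3 -m jog '[[[0,0,-0.06],[0,0,0]],[[0,0,0],[0,0,0]],[[0,0,0],[0,0,0]]]'; python3 -m jog '[[[0,0,-0.04],[0,0,0]],[[0,0,0],[0,0,0]],[[0,0,0],[0,0,0]]]'
```

```text
clock: 16.35
tcp_pos: [619.9, 29.6, 135.5]
tcp_rot: [180.0, -0.0, -115.0]
contact_force: [-0.4, 0.1, -1.9]
grip_width: 42.8
grasp_force: 61.7
clock: 16.65
tcp_pos: [620.0, 29.6, 132.8]
tcp_rot: [180.0, -0.0, -115.0]
contact_force: [0.0, 0.0, -1.1]
grip_width: 43.0
grasp_force: 61.7
clock: 16.95
tcp_pos: [620.0, 29.5, 130.8]
tcp_rot: [180.0, -0.0, -115.0]
contact_force: [0.6, -0.1, -0.8]
grip_width: 42.9
grasp_force: 61.7
```

```bash
python3 -m jog '[[[0,0,-0.03],[0,0,0]],[[0,0,0],[0,0,0]],[[0,0,0],[0,0,0]]]'; python3 -m jog '[[[0,0,-0.02],[0,0,0]],[[0,0,0],[0,0,0]],[[0,0,0],[0,0,0]]]'
```

```text
clock: 17.25
tcp_pos: [620.0, 29.6, 130.8]
tcp_rot: [-179.9, 0.0, -115.0]
contact_force: [-2.6, -0.1, 5.4]
grip_width: 42.5
grasp_force: 62.3
clock: 17.55
tcp_pos: [620.0, 29.6, 130.7]
tcp_rot: [-179.9, 0.1, -115.0]
contact_force: [-4.1, -0.3, 8.3]
grip_width: 42.9
grasp_force: 62.8
```

Collar seated on the shoulder at z≈130. Release, rise and go to the head.

```bash
python3 -m jog '[[[0,0,0.02],[0,0,0]],[[0,0,0.02],[0,0,0]]]'; python3 -m jog '[[[0,0,0],[0,0,0]],[[0,0,0],[0,0,0]],[[0,0,0],[0,0,0]]]' 65; python3 -m jog '[[[0,0,0.3],[0,0,0]],[[0,0,0.6],[0,0,0]],[[0,0,0.7],[0,0,0]],[[-0.59,0.69,0],[0,0,0]],[[-0.59,0.69,0],[0,0,0]]]' ; python3 -m jog '[[[-0.59,0.69,0],[0,0,0]],[[-0.59,0.69,0],[0,0,0]],[[-0.59,0.69,0],[0,0,0]],[[-0.59,0.69,0],[0,0,0]],[[-0.59,0.69,0],[0,0,0]]]' ; python3 -m jog '[[[-0.63,0.69,0],[0,0,0]],[[0,0,-0.7],[0,0,0]],[[0,0,-0.7],[0,0,0]],[[0,0,-0.7],[0,0,0]],[[0,0,0],[0,0,0]]]'; python3 -c "
from h import *
print(manip.read_state()['tcp_pos'].round(1)); grab('side','side7');grab('top','top7')"
```

```text
clock: 17.75
tcp_pos: [620.1, 29.5, 130.8]
tcp_rot: [-180.0, 0.0, -115.0]
contact_force: [0.6, 0.0, -0.4]
grip_width: 42.7
grasp_force: 61.7
clock: 18.05
tcp_pos: [620.1, 29.6, 130.0]
tcp_rot: [180.0, -0.0, -115.0]
contact_force: [1.1, 0.1, 0.0]
grip_width: 64.8
grasp_force: 0.0
clock: 18.55
tcp_pos: [562.1, 98.6, 211.5]
tcp_rot: [-179.8, 0.1, -115.2]
contact_force: [0.1, 0.9, 0.2]
grip_width: 64.9
grasp_force: 0.0
clock: 19.05
tcp_pos: [412.3, 272.2, 210.4]
tcp_rot: [-180.0, 0.0, -115.0]
contact_force: [0.2, 1.1, -0.7]
grip_width: 65.1
grasp_force: 0.0
clock: 19.55
tcp_pos: [378.6, 303.1, 100.9]
tcp_rot: [179.7, -0.5, -115.0]
contact_force: [-0.9, -0.8, -0.5]
grip_width: 64.9
grasp_force: 0.0
[378.6 303.1 100.9]
```

```bash
python3 -m jog '[[[0,0,-0.6],[0,0,0]],[[0,0,-0.6],[0,0,0]],[[0,0,-0.4],[0,0,0]],[[0,0,-0.2],[0,0,0]],[[0,0,-0.12],[0,0,0]]]'; python3 -m jog '[[[0,0,0],[0,0,0]],[[0,0,0],[0,0,0]]]';  python3 -m jog '[[[0,0,0],[0,0,0]],[[0,0,0],[0,0,0]],[[0,0,0],[0,0,0]],[[0,0,0],[0,0,0]],[[0,0,0],[0,0,0]]]' 22
```

```text
clock: 20.15
tcp_pos: [383.3, 306.3, 10.2]
tcp_rot: [-179.9, 0.1, -115.1]
contact_force: [-0.1, -0.2, 0.3]
grip_width: 64.9
grasp_force: 0.0
clock: 20.35
tcp_pos: [383.1, 306.3, 10.6]
tcp_rot: [-179.9, 0.1, -115.0]
contact_force: [-0.0, 0.3, 0.4]
grip_width: 64.8
grasp_force: 0.0
clock: 20.85
tcp_pos: [382.5, 306.0, 10.4]
tcp_rot: [-180.0, 0.1, -115.0]
contact_force: [-0.2, -0.4, 6.2]
grip_width: 27.1
grasp_force: 58.7
```

```bash
python3 -m jog '[[[0,0,0],[0,0,0]],[[0,0,0],[0,0,0]]]' 52; python3 -m jog '[[[0,0,0],[0,0,-1]],[[0,0,0],[0,0,-1]],[[0,0,0],[0,0,-1]],[[0,0,0],[0,0,-1]],[[0,0,0],[0,0,-1]]]'; python3 -m jog '[[[0,0,0],[0,0,-1]],[[0,0,0],[0,0,-1]],[[0,0,0],[0,0,-1]],[[0,0,0],[0,0,-1]],[[0,0,0],[0,0,-1]]]';python3 -m jog '[[[0,0,0],[0,0,-1]],[[0,0,-0.06],[0,0,-0.25]],[[0,0,0],[0,0,0]],[[0,0,0],[0,0,0]]]';python3 -m jog '[[[0,0,0],[0,0,0]],[[0,0,0],[0,0,0]],[[0,0,0],[0,0,0]],[[0,0,0],[0,0,0]]]' 22;python3 -m jog '[[[0,0,0.1],[0,0,0]],[[0,0,0.2],[0,0,0]],[[0,0,0.4],[0,0,0]],[[0,0,0],[0,0,0]],[[0,0,0],[0,0,0]]]'
```

```text
clock: 21.05
tcp_pos: [382.1, 305.6, 9.4]
tcp_rot: [-180.0, 0.0, -115.0]
contact_force: [-0.5, 0.3, -0.1]
grip_width: 52.1
grasp_force: 0.0
clock: 21.55
tcp_pos: [381.9, 305.5, 9.1]
tcp_rot: [-180.0, -0.0, -155.4]
contact_force: [-1.0, -0.2, -0.1]
grip_width: 51.8
grasp_force: 0.0
clock: 22.05
tcp_pos: [381.9, 305.5, 9.1]
tcp_rot: [-180.0, -0.0, 164.6]
contact_force: [0.4, 0.0, -0.3]
grip_width: 52.2
grasp_force: 0.0
clock: 22.45
tcp_pos: [381.9, 305.4, 6.1]
tcp_rot: [-180.0, -0.0, 155.0]
contact_force: [1.1, -0.8, 0.4]
grip_width: 51.8
grasp_force: 0.0
clock: 22.85
tcp_pos: [382.2, 305.8, 6.8]
tcp_rot: [180.0, 0.0, 155.0]
contact_force: [-0.8, -0.4, 4.5]
grip_width: 27.8
grasp_force: 59.2
clock: 23.35
tcp_pos: [382.5, 305.9, 41.8]
tcp_rot: [179.9, 0.0, 155.0]
contact_force: [1.1, -0.3, -0.1]
grip_width: 27.2
grasp_force: 59.1
```

```bash
python3 -m jog '[[[0,0,0.8],[0,0,0]],[[0,0,0.8],[0,0,0]],[[0,0,0.8],[0,0,0]],[[0,0,0.8],[0,0,0]],[[0.59,-0.69,0],[0,0,0]]]'; python3 -m jog '[[[0.59,-0.69,0],[0,0,0]],[[0.59,-0.69,0],[0,0,0]],[[0.59,-0.69,0],[0,0,0]],[[0.59,-0.69,0],[0,0,0]],[[0.59,-0.69,0],[0,0,0]]]';python3 -m jog '[[[0.6,-0.69,0],[0,0,0]],[[0.62,-0.69,0],[0,0,0]],[[0,0,-0.1],[0,0,0]],[[0,0,-0.1],[0,0,0]],[[0,0,0],[0,0,0]]]'; python3 -m jog '[[[0,0,-0.1],[0,0,0]],[[0,0,-0.1],[0,0,0]],[[0,0,0],[0,0,0]],[[0,0,0],[0,0,0]]]'
```

```text
clock: 23.85
tcp_pos: [412.5, 275.7, 206.6]
tcp_rot: [179.4, 0.2, 155.4]
contact_force: [1.9, 0.3, -1.1]
grip_width: 27.4
grasp_force: 59.4
clock: 24.35
tcp_pos: [559.5, 96.9, 200.1]
tcp_rot: [-179.9, -0.1, 155.0]
contact_force: [0.4, 0.6, -0.2]
grip_width: 27.1
grasp_force: 59.4
clock: 24.85
tcp_pos: [618.4, 30.1, 189.2]
tcp_rot: [-179.9, -0.2, 155.0]
contact_force: [0.0, 0.2, -0.1]
grip_width: 27.5
grasp_force: 59.4
clock: 25.25
tcp_pos: [619.7, 30.2, 181.4]
tcp_rot: [-180.0, -0.0, 155.0]
contact_force: [0.8, 0.2, -0.1]
grip_width: 27.4
grasp_force: 59.4
```

```bash
python3 -m jog '[[[0,0,-0.1],[0,0,0]],[[0,0,0],[0,0,0]]]'; python3 -m jog '[[[0,0,-0.1],[0,0,0]],[[0,0,0],[0,0,0]],[[0,0,0],[0,0,0]]]'; python3 -m jog '[[[0,0,-0.06],[0,0,0]],[[0,0,0],[0,0,0]],[[0,0,0],[0,0,0]]]'
```

```text
clock: 25.45
tcp_pos: [619.7, 29.7, 175.7]
tcp_rot: [-180.0, -0.0, 155.0]
contact_force: [-0.6, 0.2, -0.1]
grip_width: 27.2
grasp_force: 59.4
clock: 25.75
tcp_pos: [619.9, 29.5, 171.0]
tcp_rot: [-180.0, -0.0, 155.0]
contact_force: [0.0, -0.3, -0.5]
grip_width: 27.3
grasp_force: 59.4
clock: 26.05
tcp_pos: [620.0, 29.5, 168.2]
tcp_rot: [-180.0, -0.0, 155.0]
contact_force: [-0.1, -0.3, 0.2]
grip_width: 27.0
grasp_force: 59.4
```

```bash
python3 -m jog '[[[0,0,-0.1],[0,0,0]],[[0,0,0],[0,0,0]],[[0,0,0],[0,0,0]]]'; python3 -m jog '[[[0,0,-0.1],[0,0,0]],[[0,0,0],[0,0,0]],[[0,0,0],[0,0,0]]]'; python3 -m jog '[[[0,0,-0.1],[0,0,0]],[[0,0,-0.06],[0,0,0]],[[0,0,0],[0,0,0]],[[0,0,0],[0,0,0]]]'
```

```text
clock: 26.35
tcp_pos: [619.8, 29.5, 163.0]
tcp_rot: [-180.0, -0.0, 155.0]
contact_force: [0.9, 0.6, -1.0]
grip_width: 27.2
grasp_force: 59.4
clock: 26.65
tcp_pos: [619.8, 29.5, 158.0]
tcp_rot: [-180.0, -0.0, 155.0]
contact_force: [0.0, -0.3, -0.2]
grip_width: 27.0
grasp_force: 59.4
clock: 27.05
tcp_pos: [619.9, 29.6, 150.1]
tcp_rot: [-180.0, -0.0, 155.0]
contact_force: [0.6, -0.4, 0.2]
grip_width: 27.7
grasp_force: 59.4
```

```bash
python3 -m jog '[[[0,0,-0.06],[0,0,0]],[[0,0,0],[0,0,0]],[[0,0,0],[0,0,0]]]'; python3 -m jog '[[[0,0,-0.04],[0,0,0]],[[0,0,0],[0,0,0]],[[0,0,0],[0,0,0]]]'; python3 -m jog '[[[0,0,-0.03],[0,0,0]],[[0,0,0],[0,0,0]],[[0,0,0],[0,0,0]]]'
```

```text
clock: 27.35
tcp_pos: [619.9, 29.6, 147.2]
tcp_rot: [-180.0, -0.0, 155.0]
contact_force: [0.3, 0.8, -0.8]
grip_width: 27.2
grasp_force: 59.4
clock: 27.65
tcp_pos: [620.4, 29.6, 145.8]
tcp_rot: [180.0, 0.1, 155.0]
contact_force: [0.1, 0.6, 2.8]
grip_width: 27.1
grasp_force: 59.6
clock: 27.95
tcp_pos: [620.4, 29.5, 145.8]
tcp_rot: [179.9, 0.1, 155.0]
contact_force: [-3.2, -0.8, 9.6]
grip_width: 27.1
grasp_force: 60.3
```

The head is seated on the collar (145.8 against 145.5 expected). Release, retreat and check.

```bash
python3 -m jog '[[[0,0,0.02],[0,0,0]],[[0,0,0.02],[0,0,0]]]'; python3 -m jog '[[[0,0,0],[0,0,0]],[[0,0,0],[0,0,0]],[[0,0,0],[0,0,0]]]' 55; python3 -m jog '[[[0,0,0.3],[0,0,0]],[[0,0,0.6],[0,0,0]],[[0,0,0.7],[0,0,0]],[[-0.5,0.8,0],[0,0,0]],[[-0.5,0.8,0],[0,0,0]]]' ; python3 -m jog '[[[-0.5,0.8,0],[0,0,0]],[[-0.5,0.8,0],[0,0,0]],[[-0.5,0.8,0],[0,0,0]],[[-0.5,0.8,0],[0,0,0]],[[0,0,0],[0,0,0]]]'; python3 -m jog '[[[0,0,0],[0,0,0]],[[0,0,0],[0,0,0]]]'; python3 - <<'E'
from h import *
grab('side','side8');grab('top','top8')
f=lambda i,x:cv2.resize(i,None,fx=x,fy=x,interpolation=cv2.INTER_CUBIC)
s=cv2.imread('pics/side8.png');c=cv2.imread('pics/top8.png')
o=np.zeros((600,800,3),np.uint8)
a=f(s[160:220,275:345],5.5);b=f(c[110:180,240:310],5.5);o[:330,:385]=a;o[:385,400:785]=b
d=f(c[175:285,350:470],1.9)[:209];o[388:388+209,570:570+228]=d
e=f(s[130:400,150:450],1)[:,:];o[332:598,:300]=e[:266]
cv2.imwrite('pics/crop8.png',o)
E
```

```text
clock: 28.15
tcp_pos: [620.2, 29.6, 145.9]
tcp_rot: [180.0, 0.0, 155.0]
contact_force: [-0.4, 0.7, -0.5]
grip_width: 27.3
grasp_force: 59.4
clock: 28.45
tcp_pos: [619.8, 29.6, 145.3]
tcp_rot: [-180.0, -0.0, 155.0]
contact_force: [0.3, 0.9, -0.0]
grip_width: 55.2
grasp_force: 0.0
clock: 28.95
tcp_pos: [570.9, 109.5, 227.1]
tcp_rot: [179.9, 0.2, 154.8]
contact_force: [-0.5, 0.8, -0.5]
grip_width: 55.1
grasp_force: 0.0
clock: 29.45
tcp_pos: [466.9, 274.0, 225.8]
tcp_rot: [180.0, -0.1, 155.4]
contact_force: [1.5, -0.6, -0.2]
grip_width: 55.1
grasp_force: 0.0
clock: 29.65
tcp_pos: [470.5, 268.9, 225.7]
tcp_rot: [-180.0, 0.0, 154.9]
contact_force: [-0.8, -0.0, -0.0]
grip_width: 55.2
grasp_force: 0.0
```

View pics/crop8.png

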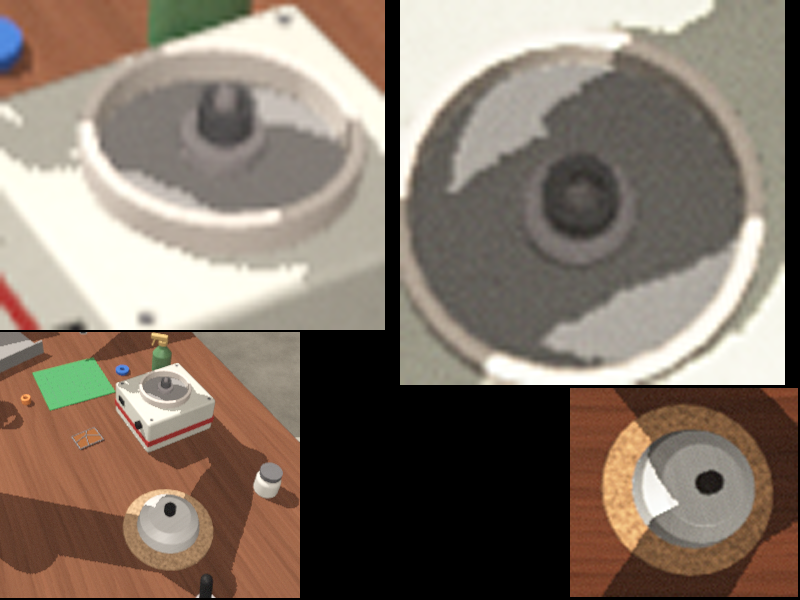

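The crop shows the collar flat on the shoulder, the dark head upright on it with the spindle tip through it, and the lid knob-up in the middle of the cork. The bystanders are untouched and the gripper is clear of everything. Handing in.

```bash
python3 -c "
from workcell import manip
print(manip.close_job())"
```

```text
the job is handed in; nothing more can be done
None
```

The job is handed in at about 30 s of the 72 s limit: the lid is knob-up in the middle of the cork, the steel collar is home on the spindle shoulder with the dark head flat on it, and the bystanders were not touched.

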